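Clamp the egg-pot rest in the vise, seat the pots and pump the wood soap

TASK

The wooden egg pots are to get a soap finish. Wind the vise open with its crank, set the wooden rest upright on the vise bed in the middle of the jaws (dished seats upwards, its long side along the jaws) and crank the jaw in until it grips the rest firmly; after that, set every egg pot there is upright in a dished seat of its own, in any order. When they all sit, push the head of the soap pump bottle all the way down and let it come up again; leave the rest clamped, the pots seated and the other things where they are.

Things in the scene. Friction and masses are not known exactly. Their poses are not given: they have to be found in the camera images.
- vise: Grey drill vise fixed to the worktop (place and yaw vary). Origin: foot centre on the worktop, z up; +x along the screw from the crank (robot's side) to the fixed jaw. Foot x -100..75 mm, 104 mm wide; flat bed for the work 45 mm high, 84 mm wide. Fixed jaw: face at x = 45 mm, 23 mm thick, 110 mm wide, top z = 82 mm. Screw bracket at x -98..-84 mm, 60 mm wide, top z = 93 mm.
- vise_jaw: Moving jaw, 108 mm wide, 50 mm deep, top z = 82 mm. Origin: on its gripping face, mid-width, at worktop height; axes as the vise. Gap = 45 mm less this origin's x in the vise frame: 34 to 46 mm at the start (too narrow for the rest), 76 mm at most. The crank moves it; its plate is sprung (5 N per mm, 10 mm at most), so cranking on after it meets the work presses harder.
- vise_crank (a joint): Crank angle, rad, -11.4 to 3.2. 0: peg above the screw; positive = clockwise seen from the robot looking along the vise's +x (peg from top towards vise -y) and CLOSES the jaw, 20 mm a turn. Gap = 40 mm - 3.18 mm x angle; the jaw meets the 58 mm rest near -5.7. Each rad past first touch adds 16 N: 1 to 2 rad grips firmly, over 2.3 may unwind. Stays where left; friction about 3 N at the peg.
- crank_peg (a point): Grip point on the crank's peg: level black round sleeve 16 mm thick, parallel to the vise's x, 50 mm long (28 mm of it on the vise's side of this point, 22 mm on the robot's), 40 mm from the screw axis; it spins freely on its pin. Pinch it from above (fingers either side in vise y) and lead it round its circle with the tool pointing down. Lowest point of the circle: z = 35 mm.
- crank_axis (a point): Point on the screw axis, 75 mm above the worktop and 138 mm to -x of the vise's origin: the fixed centre of the circle (radius 40 mm, in the plane across the vise's x) that crank_peg describes.
- rest: Loose pale wooden block 58 x 184 x 70 mm (x, y, z), 0.45 kg, with three dished seats in a row along its top. Origin: centre of its underside, z up, y along its length; it stands upright at the start. On the vise bed its top is 115 mm high, 33 mm above the jaws, so it can be held across its 58 mm width above the jaws.
- seat_0 (a point): Dished (conical, 42 degree) seat in the rest, 48 mm wide at the mouth, at y = -60 mm in the rest's frame. The point is where a seated pot's lowest point comes to lie, 57.4 mm above the rest's underside and 12.6 mm below its top. A pot set down within some 8 mm slides to the middle by itself.
- seat_1 (a point): Dished (conical, 42 degree) seat in the rest, 48 mm wide at the mouth, at y = 0 mm in the rest's frame. The point is where a seated pot's lowest point comes to lie, 57.4 mm above the rest's underside and 12.6 mm below its top. A pot set down within some 8 mm slides to the middle by itself.
- seat_2 (a point): Dished (conical, 42 degree) seat in the rest, 48 mm wide at the mouth, at y = 60 mm in the rest's frame. The point is where a seated pot's lowest point comes to lie, 57.4 mm above the rest's underside and 12.6 mm below its top. A pot set down within some 8 mm slides to the middle by itself.
- pot_0: Turned wooden egg-shaped pot with a thin dark band, 0.15 kg, heavy at the bottom so that it rocks back upright when tipped. Origin: its lowest point, z up. A 52 mm ball-shaped body with an upright round knob 18 mm thick on top; the knob is free from 52 to 78 mm above the origin. Two or all three pots are there.
- pot_1: Turned wooden egg-shaped pot with a thin dark band, 0.15 kg, heavy at the bottom so that it rocks back upright when tipped. Origin: its lowest point, z up. A 52 mm ball-shaped body with an upright round knob 18 mm thick on top; the knob is free from 52 to 78 mm above the origin. Two or all three pots are there.
- pot_2: Turned wooden egg-shaped pot with a thin dark band, 0.15 kg, heavy at the bottom so that it rocks back upright when tipped. Origin: its lowest point, z up. A 52 mm ball-shaped body with an upright round knob 18 mm thick on top; the knob is free from 52 to 78 mm above the origin. Two or all three pots are there.
- bottle_pump (a joint): Travel of the soap bottle's pump head, m: 0 up, 0.014 fully down (about 9 N); it springs back by itself.
- pump_top (a point): Middle of the top of the black pump head (23 mm wide, spout to one side) of the light bottle with a green label, 62 mm wide and 176 mm tall, which is fixed to the worktop beside the vise. Press here straight down; it moves with the head.
- pepper_tin: Bystander: small grey tin, 41 mm wide, 51 mm tall, loose. Origin: centre of its underside. Leave it alone.
- cup_red: Bystander: small red cup, 59 x 80 x 58 mm, loose. Origin: under the middle of its box. Leave it alone.
- keys: Bystander: bunch of keys, 104 x 111 x 8 mm, loose. Leave it alone.
- marker: Bystander: green and white marker pen, 128 mm long, 12 mm thick, loose. Leave it alone.
Not all that is in view belongs to the job. Leave any yellow look-alike of the pot_0 alone.

How it is judged:
On the way, in this order (a step that is already met when the one before it is completed fails the run):
1. the rest stands on the vise bed in the middle of the jaws (within 20 mm) and the jaw presses on it with more than 6 N (y of rest in the frame of vise between -0.02 and 0.02 m and z of rest in the frame of vise below 0.049 m and angle between rest's own z axis and vertical below 0.06 rad and angle between the x axis of rest and the x axis of vise, either way round below 0.08 rad and contact force between vise_jaw and rest above 6 N), for 0.3 s.
2. every pot that is there sits upright in a seat of the clamped rest (all of step 1 and (distance between pot_0 and seat_0 below 0.006 m or distance between pot_0 and seat_1 below 0.006 m or distance between pot_0 and seat_2 below 0.006 m) and angle between each of pot_0, pot_1, pot_2's own z axis and vertical below 0.15 rad and (distance between pot_1 and seat_0 below 0.006 m or distance between pot_1 and seat_1 below 0.006 m or distance between pot_1 and seat_2 below 0.006 m) and (distance between pot_2 and seat_0 below 0.006 m or distance between pot_2 and seat_1 below 0.006 m or distance between pot_2 and seat_2 below 0.006 m)), for 0.3 s.
3. the pump head is pushed down (more than 11 of its 14 mm) while the pots sit (all of step 2 and value of joint bottle_pump above 0.011 m), for 0.05 s.
At the end, for the whole second after the job is handed in: The rest stands upright on the vise bed, within 20 mm of the jaws' middle and square to them (0.08 rad), pressed by the moving jaw with more than 6 N; every pot that is there sits upright (0.15 rad) within 6 mm of a seat point, at rest; the pump head has come up again (within 3 mm) (all of step 2 and value of joint bottle_pump below 0.003 m and linear speed of each of pot_0, pot_1, pot_2, rest below 0.03 m/s); the robot touches nothing.
It fails at once if a bystander (tin, cup, keys or marker) is moved more than 40 mm (distance of any of pepper_tin, cup_red, keys, marker from where it was at the start of the episode above 0.04 m).
Of pot_0, pot_1, pot_2 only 2 to 3 are there at a start; the rules pass over those that are not, and their reading is None.
At some moment in a run one of pot_0, pot_1, pot_2, rest may be knocked a few centimetres aside while the robot is not near it.
Once in a run the grip may slacken for a moment while it holds something.
It also fails if it takes over 208 s, if anything falls off the work surface, if the arm or the gripper's body presses on something with over 40 N, if the wrist force passes 120 N, or if a joint passes its speed limit or range.

ROBOT

A 6-joint arm with a two-finger parallel gripper is mounted at the origin on a cart in front of the work surface, level with it; the furniture and walls round the work are solid. World frame = base frame: x ahead of the robot, y to its left, z up, the work surface at z = 0. Lengths are in m, angles in rad, forces in N, time in s.
With the tool pointing down it reaches from about 0.375 to 0.9 m from the base axis. Payload 3.1 kg.
Tool frame: the origin (TCP) lies between the finger pads, 19 mm behind the fingertips; this is the grasp point; z points along the fingers, y is the line along which they close (so a half turn about z gives the same grasp; the last joint's range is limited). The gripper opens to 85 mm and grips with 20 to 120 N. Pads are 22 mm wide; open, the fingers measure 114 mm over their backs; the gripper's body (76 mm by 85 mm) begins 54 mm behind the grasp point. The pads swing forward as they close: fully open they stand 13 mm farther back than shut.
Start: joints at [0.996, 0.527, 1.433, -0, 1.181, -0.178], TCP at [0.242, 0.576, 0.25] pointing down, gripper open.
Joint ranges: [-3.08, 3.08], [-0.75, 2.2], [0.22, 2.44], [-1.43, 4.57], [0, 2.65], [-2.85, 2.85]. Speed limits (rad/s): [2.79, 2.79, 3.14, 3.14, 3.14, 3.14].

INTERFACE

Orientations are given as a unit quaternion [x, y, z, w].
In Python, from station import monitor, eyes, job gives the robot as it stands.
- The arm moves only by the shell command python3 -m pendant 'ROWS' [FORCE]. ROWS is JSON, a list that holds one entry, the list of rows, each a list of 7 numbers: the shift along the tool's x, y, z as a fraction of full scale, then the turn, a rotation vector about the tool's x, y, z as a fraction of full scale, then the opening, from 0 (shut) to 1 (fully open). A call has 1 to 20 rows; each row shifts and turns the commanded pose from where the row before left it, along the tool's axes as they then stand; what a row does not reach is not made up. Full scale, the value 1, is 800 mm for a shift and 0.12 rad for a turn. A row lasts 1/10 s, in which the tool goes at most 50 mm and 8.59 degrees, less where a joint would pass 70% of its speed; a pose out of reach is approached as far as the arm can. A call with a number of a shift or a turn outside -1 to 1 is refused whole. A call with a gripper value outside its range is refused whole. The fingers move at their own pace and stop on an object; FORCE is the grip in N (left out, the last holds). Time passes only in rows, so rows that do not move let the fingers close. It gives the time, the measured TCP pose, the force, the opening and the grip force at its end, in the units of the state.
- monitor.sense(): the state, without advancing time (a new reading comes with each control period).
- eyes.snapshot(name): name is "side" or "top" or "wrist"; returns a dict with "pixels" (400x640x3 uint8, red, green, blue), "depth" (400x640 float32, m along the optical axis (not along the pixel's ray), 0 where there is no reading), "intrinsics" (3x3 intrinsics, pixels), "eye" and "attitude" of the camera in the world. Camera axes: x right, y down, z forward; pixel columns grow to the right and rows downward; lengths in m; the calibration is good to about 2 mm. A picture is of the moment at which its call begins.
- job.sign_off(): hands the job in; it is judged then, once.
The state is a dict: "t": time; "q": joint angles; "qd": joint speeds; "tau": joint torques, N m; "tcp_pos": TCP position; "tool_rot": TCP orientation; "force": force on the tool from outside, world axes, zero at the start; "ft_torque": the same for the moment, N m; "finger_gap": opening from 0.0 (shut) to 1.0 (fully open); "gripper_force": force on a finger pad.
Only numpy, scipy, OpenCV 4.12 (cv2) and the standard library are available. Lean on these libraries where they do the work, as an engineer would, in place of code of your own. Each camera call takes 0.05 s, during which the arm holds its last target. There are 200 camera calls.

## Working session

There is one attempt and no reset: what is moved stays moved. The work goes in short steps, Python scripts to look and compute and a shell command to move; the robot and the scene stay as the last step left them, time stands still between calls to the robot, and variables do not carry over. Pictures are saved under pics/ and viewed, at most 14 in all, crops included, and the job is handed in when it is done.

```bash
ls; mkdir -p pics
cat > h.py <<'E'
import numpy as np,cv2
from scipy.spatial.transform import Rotation as R
from station import monitor,eyes,job
def snap(n):
    s=eyes.snapshot(n); K=np.array(s["intrinsics"]); d=s["depth"]
    v,u=np.mgrid[:400,:640]
    c=np.dstack([(u-K[0,2])/K[0,0]*d,(v-K[1,2])/K[1,1]*d,d])
    A=np.array(s["attitude"]); 
    M=A if A.shape==(3,3) else R.from_quat(A).as_matrix()
    s["P"]=c@M.T+np.array(s["eye"]); s["M"]=M
    return s
def save(s,f,crop=None,sc=1):
    p=s["pixels"][:,:,::-1]
    if crop: p=p[crop[1]:crop[3],crop[0]:crop[2]]
    cv2.imwrite("pics/"+f,cv2.resize(p,None,fx=sc,fy=sc,interpolation=cv2.INTER_CUBIC))
def proj(s,p):
    c=s["M"].T@(np.array(p)-s["eye"]); K=np.array(s["intrinsics"]); q=K@c; return q[:2]/q[2]
E
python3 - <<'E'
from h import *
import pickle
print(monitor.sense())
for n in("side","top"):
    s=snap(n); save(s,n+"0.png"); pickle.dump(s,open(n+"0.pkl","wb")); print(n,s["eye"],s["attitude"],s["intrinsics"])
E
```

```text
pics
{'t': 0.0, 'q': array([ 9.95508509e-01,  5.28450069e-01,  1.43393439e+00, -1.86262857e-05,
        1.18139898e+00, -1.78493407e-01]), 'qd': array([-4.90649352e-04, -6.32343895e-04,  5.35127100e-04,  1.11955058e-03,
       -2.02860268e-03, -5.65095889e-06]), 'tau': array([-2.74853874e-04, -4.42350805e+01, -1.78021199e+01, -1.20404975e-04,
        8.37752013e-03,  7.84984366e-06]), 'tcp_pos': array([0.24113018, 0.5758605 , 0.24903327]), 'tool_rot': array([ 1.97094637e-01,  9.80383855e-01, -1.02167769e-03, -3.95129893e-04]), 'force': array([0.01854643, 0.25216516, 0.20470585]), 'ft_torque': array([0.00288254, 0.01027916, 0.01913346]), 'gripper_force': 0.0, 'finger_gap': 1.0014968432353644}
side [-0.1383769   0.0091573   1.28738428] [ 0.74083115 -0.61729042  0.16370697 -0.20813884] [[449.94650965   0.         311.52916372]
 [  0.         449.94650965 202.57189261]
 [  0.           0.           1.        ]]
top [0.35954317 0.13923062 1.24584757] [ 0.70832211 -0.70149042  0.05583136 -0.05544223] [[456.91760112   0.         324.94524691]
 [  0.         456.91760112 198.07396491]
 [  0.           0.           1.        ]]
```

View pics/side0.png

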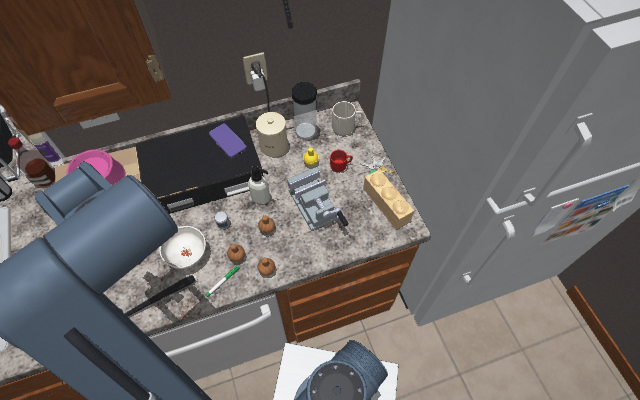

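View pics/top0.png

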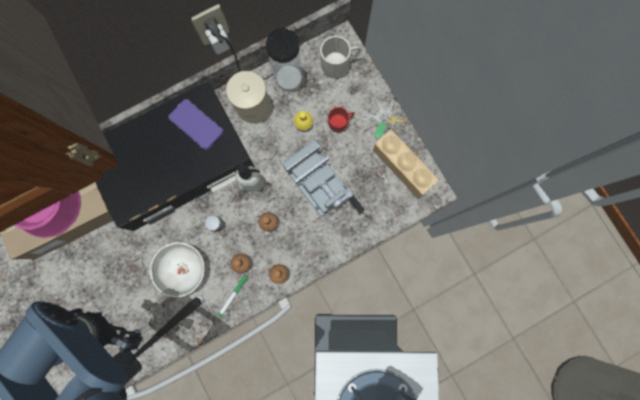

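Top view: vise about (320,178) with its crank at (355,205); rest at (405,162). Three brown pots are at (268,221), (241,263) and (278,273). The yellow look-alike is at (303,120) and the bottle pump at (246,172). The tin is at (213,223), the marker at (235,295) and the cup at (338,118). The keys lie at (385,118), close to the rest.

Run:
```python
from h import *
import pickle
s=pickle.load(open("top0.pkl","rb")); t=pickle.load(open("side0.pkl","rb"))
a=cv2.resize(s["pixels"][90:290,200:450,::-1],None,fx=3,fy=3,interpolation=cv2.INTER_CUBIC); cv2.imwrite("pics/topc.png",a)
P=s["P"]; 
hsv=cv2.cvtColor(s["pixels"],cv2.COLOR_RGB2HSV)
# rest top
z=P[...,2]; u0,v0,u1,v1=370,125,445,200
m=np.zeros(z.shape,bool); m[v0:v1,u0:u1]=1
m1=m&(z>.064)&(z<.08)
q=P[m1][:,:2].astype(np.float32); print("rest",m1.sum(),cv2.minAreaRect(q),np.median(z[m1]))
# pots
for (u,v) in[(268,221),(241,263),(278,273)]:
    m=np.zeros(z.shape,bool); m[v-16:v+17,u-16:u+17]=1
    for lo,hi in((.056,.1),(.012,.045)):
        k=m&(z>lo)&(z<hi); q=P[k]; 
        print("pot",u,v,k.sum(),q.mean(0).round(3),q.min(0).round(3),q.max(0).round(3))
# vise: high stuff
m=np.zeros(z.shape,bool); m[135:220,275:368]=1
k=m&(z>.072)&(z<.1); ys,xs=np.nonzero(k); print("vise jaws",k.sum())
n,l,st,c=cv2.connectedComponentsWithStats(k.astype(np.uint8))
for i in range(1,n):
    if st[i,4]>12: q=P[l==i]; print(st[i],q.mean(0).round(3),cv2.minAreaRect(q[:,:2].astype(np.float32)))
m=np.zeros(z.shape,bool); m[160:195,235:262]=1
k=m&(z>.166)&(z<.19); q=P[k]; print("pump",k.sum(),q.mean(0),q.min(0),q.max(0), z[m].max())
```

```text
rest 1092 ((0.6458343267440796, -0.07290935516357422), (0.18390482664108276, 0.05966796725988388), 42.191627502441406) 0.06874405207600764
pot 268 221 46 [0.487 0.292 0.075] [0.478 0.284 0.057] [0.495 0.301 0.082]
pot 268 221 180 [0.485 0.29  0.038] [0.462 0.267 0.022] [0.513 0.318 0.045]
pot 241 263 51 [0.377 0.361 0.075] [0.369 0.353 0.056] [0.384 0.371 0.081]
pot 241 263 196 [0.374 0.359 0.037] [0.336 0.337 0.012] [0.401 0.388 0.045]
pot 278 273 44 [0.35  0.26  0.076] [0.343 0.252 0.063] [0.358 0.269 0.082]
pot 278 273 187 [0.35  0.259 0.038] [0.324 0.235 0.024] [0.376 0.287 0.045]
vise jaws 1304
[282 140  37  31 373] [0.658 0.206 0.081] ((0.6596043109893799, 0.2061300128698349), (0.02410772070288658, 0.10962454974651337), 38.0283203125)
[295 157  34  26 118] [0.621 0.176 0.08 ] ((0.6206250190734863, 0.17639179527759552), (0.006939741782844067, 0.10694223642349243), 37.66825485229492)
[302 165  60  47 811] [0.573 0.135 0.083] ((0.5535100102424622, 0.11992764472961426), (0.15824633836746216, 0.08473296463489532), 40.69008255004883)
pump 115 [0.59689593 0.33209941 0.17246171] [0.58650273 0.3037655  0.16611069] [0.60970999 0.35191339 0.17955851] 1.2458475712234172
```

View pics/topc.png

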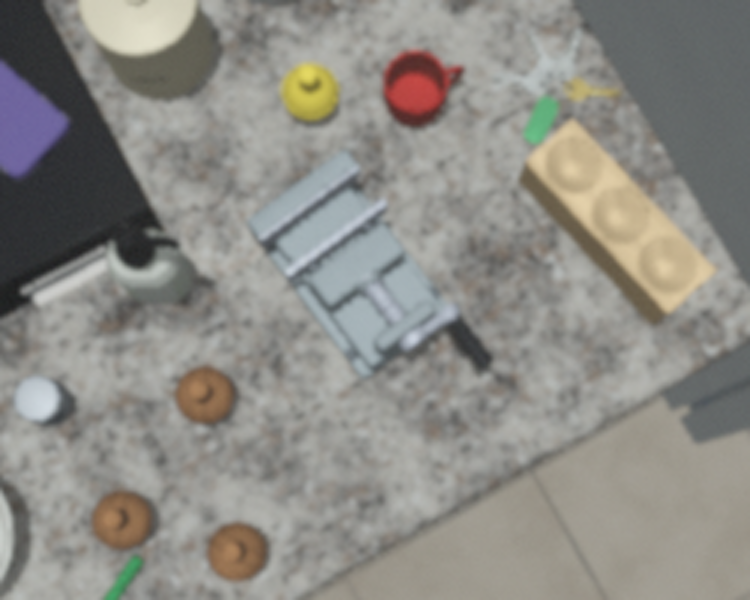

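```bash
cat >> h.py <<'E'
VY=np.radians(37.9); VX=np.array([np.cos(VY),np.sin(VY)]); VN=np.array([-VX[1],VX[0]]); VO=np.array([.6596,.2061])-.0565*VX
def v2w(x,y): return VO+x*VX+y*VN
def w2v(p): d=np.array(p)[...,:2]-VO; return np.stack([d@VX,d@VN],-1)
def go(p=None,yaw=None):
    "yaw: world angle (deg) of tool y; prints shift in tool axes (fractions) then turn"
    s=monitor.sense(); M=R.from_quat(s["tool_rot"]).as_matrix()
    cy=np.degrees(np.arctan2(M[1,1],M[0,1]))
    print("t %.1f tcp %s yaw %.1f q6 %.2f tilt %s F %s gap %.2f gf %.0f"%(s["t"],s["tcp_pos"].round(4),cy,s["q"][5],M[:2,2].round(3),s["force"].round(1),s["finger_gap"],s["gripper_force"]))
    if p is not None: d=M.T@(np.array(p)-s["tcp_pos"]); print("shift mm",(d*1000).round(1),"frac",(d/.8).round(4),"rows>=",np.linalg.norm(d)/.048)
    if yaw is not None:
        for b in(0,180):
            e=(yaw+b-cy+180)%360-180; print("turn z total frac",round(-np.radians(e)/.12,2),"deg",round(e,1))
E
python3 - <<'E'
from h import *
import pickle
for n in("top0.pkl","side0.pkl"):
    s=pickle.load(open(n,"rb"));P=s["P"];q=w2v(P)
    print(n,"ax proj",proj(s,[*v2w(-.138,0),.075]))
    dark=(s["pixels"].max(2)<70)
    k=(abs(q[...,1])<.07)&(q[...,0]>-.2)&(q[...,0]<-.1)&(P[...,2]>.02)&(P[...,2]<.16)
    for nm,kk in(("all",k),("dark",k&dark)):
        print(nm,kk.sum()); 
        if kk.sum(): a=np.c_[q[kk],P[kk][:,2]]; print(a.mean(0).round(4),a.min(0).round(3),a.max(0).round(3))
    k=(abs(q[...,1])<.05)&(q[...,0]>-.02)&(q[...,0]<.045)&(P[...,2]>.079)&(P[...,2]<.085)
    print("jaw x",np.percentile(q[k][:,0],[1,50,99]))
go([*v2w(-.144,0),.25],127.9)
E
```

```text
top0.pkl ax proj [345.27780635 213.34837892]
all 203
[-0.1218 -0.0276  0.0749] [-0.16  -0.048  0.063] [-0.1    0.014  0.09 ]
dark 87
[-0.1353 -0.0368  0.0721] [-0.158 -0.044  0.065] [-0.113 -0.03   0.079]
jaw x [-0.01990708 -0.00900925  0.04478994]
side0.pkl ax proj [331.23817852 222.78446545]
all 199
[-0.1183 -0.0217  0.0699] [-0.161 -0.047  0.022] [-0.1    0.037  0.095]
dark 75
[-0.1386 -0.0379  0.0722] [-0.161 -0.046  0.061] [-0.113 -0.031  0.081]
jaw x [-0.01965721  0.00284617  0.0445498 ]
t 0.1 tcp [0.2412 0.5759 0.2491] yaw 67.3 q6 -0.18 tilt [-0.001 -0.002] F [-0.   0.6  0.5] gap 1.00 gf 0
shift mm [-4.305e+02 -3.541e+02 -3.000e-01] frac [-5.382e-01 -4.426e-01 -4.000e-04] rows>= 11.613447253036368
turn z total frac -8.82 deg 60.6
turn z total frac 17.36 deg -119.4
```

```bash
python3 -m pendant '[[[0,0,0,0,0,1,0.5],[0,0,0,0,0,1,0.5],[0,0,0,0,0,1,0.5],[0,0,0,0,0,1,0.5],[0,0,0,0,0,1,0.5],[0,0,0,0,0,1,0.5],[0,0,0,0,0,1,0.5],[0,0,0,0,0,1,0.5],[0,0,0,0,0,1,0.5],[0,0,0,0,0,1,0.5],[0,0,0,0,0,1,0.5],[0,0,0,0,0,1,0.5],[0,0,0,0,0,1,0.5],[0,0,0,0,0,1,0.5],[0,0,0,0,0,1,0.5],[0,0,0,0,0,1,0.5],[0,0,0,0,0,1,0.5],[0,0,0,0,0,0.36,0.5]]]'
python3 -c "
from h import *
go([*v2w(-.147,-.039),.25],-52.1)"
```

```text
t: 1.9
tcp_pos: [0.2413, 0.5761, 0.2494]
tool_rot: [0.946, 0.323, -0.001, 0.0]
force: [-0.0, 0.3, 0.2]
finger_gap: 0.5
gripper_force: 0.0
t 1.9 tcp [0.2413 0.5761 0.2494] yaw -52.3 q6 1.91 tilt [-0.001 -0.001] F [-0.   0.3  0.2] gap 0.50 gf 0
shift mm [-9.900e+01  5.882e+02 -2.000e-01] frac [-1.237e-01  7.353e-01 -3.000e-04] rows>= 12.426983781125449
turn z total frac -0.02 deg 0.2
turn z total frac 26.16 deg -179.8
```

```bash
python3 -m pendant '[[[-0.0088,0.0525,0,0,0,0,0.5],[-0.0088,0.0525,0,0,0,0,0.5],[-0.0088,0.0525,0,0,0,0,0.5],[-0.0088,0.0525,0,0,0,0,0.5],[-0.0088,0.0525,0,0,0,0,0.5],[-0.0088,0.0525,0,0,0,0,0.5],[-0.0088,0.0525,0,0,0,0,0.5],[-0.0088,0.0525,0,0,0,0,0.5],[-0.0088,0.0525,0,0,0,0,0.5],[-0.0088,0.0525,0,0,0,0,0.5],[-0.0088,0.0525,0,0,0,0,0.5],[-0.0088,0.0525,0,0,0,0,0.5],[-0.0088,0.0525,0,0,0,0,0.5],[-0.0088,0.0525,0,0,0,0,0.5],[0,0,0,0,0,0,0.5],[0,0,0,0,0,0,0.5]]]'
python3 - <<'E'
from h import *
go([*v2w(-.147,-.039),.071],-52.1)
s=snap("wrist"); save(s,"w1.png"); print(proj(s,[*v2w(-.138,-.04),.071]))
P=s["P"];q=w2v(P);dark=(s["pixels"].max(2)<70)
k=(abs(q[...,1]+.02)<.05)&(q[...,0]>-.2)&(q[...,0]<-.105)&(P[...,2]>.03)&(P[...,2]<.12)&dark
a=np.c_[q[k],P[k][:,2]]; print(k.sum(),a.mean(0).round(4),np.percentile(a,[2,98],axis=0).round(4))
E
```

```text
t: 3.5
tcp_pos: [0.5248, 0.0511, 0.2495]
tool_rot: [0.946, 0.324, -0.001, -0.0]
force: [-0.1, 0.2, 0.6]
finger_gap: 0.496
gripper_force: 0.0
t 3.5 tcp [0.5248 0.0511 0.2495] yaw -52.2 q6 0.80 tilt [-0.001  0.001] F [-0.1  0.2  0.6] gap 0.50 gf 0
shift mm [ -1.8  -0.3 178.5] frac [-0.0023 -0.0003  0.2231] rows>= 3.71830616377284
turn z total frac -0.02 deg 0.1
turn z total frac 26.16 deg -179.9
[323.00277635 176.28860024]
676 [-0.1333 -0.04    0.0732] [[-0.1572 -0.0475  0.0688]
 [-0.11   -0.0325  0.0759]]
```

View pics/w1.png

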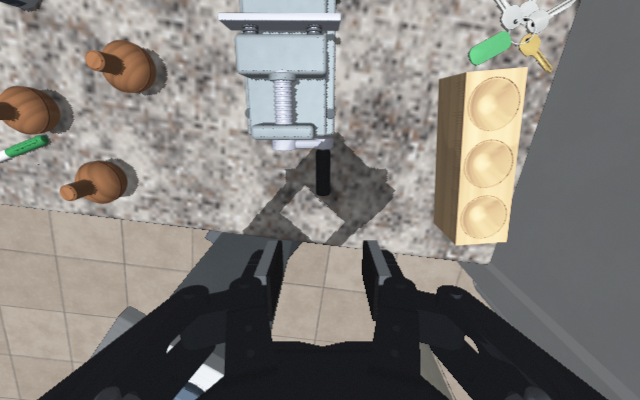

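Wrist view: the peg is at (323,172), where I projected it, between the fingers' line; the rest is at (483,155). Descending and pinching.

```bash
python3 -m pendant '[[[-0.002,0,0.045,0,0,0,0.5],[0,0,0.045,0,0,0,0.5],[0,0,0.045,0,0,0,0.5],[0,0,0.045,0,0,0,0.5],[0,0,0.045,0,0,0,0.5],[0,0,0,0,0,0,0.5],[0,0,0,0,0,0,0],[0,0,0,0,0,0,0],[0,0,0,0,0,0,0],[0,0,0,0,0,0,0],[0,0,0,0,0,0,0]]]' 40
python3 -c "
from h import *
go([*v2w(-.147,-.04),.071],-52.1); print(w2v(monitor.sense()['tcp_pos']))"
```

```text
t: 4.65
tcp_pos: [0.525, 0.0508, 0.0715]
tool_rot: [0.946, 0.325, 0.002, 0.001]
force: [1.5, 0.4, 2.3]
finger_gap: 0.171
gripper_force: 39.4
t 4.7 tcp [0.525  0.0508 0.0715] yaw -52.1 q6 0.79 tilt [ 0.004 -0.   ] F [1.5 0.4 2.3] gap 0.17 gf 39
shift mm [-1.9  0.1  0.5] frac [-0.0024  0.0002  0.0007] rows>= 0.042074348499578876
turn z total frac -0.0 deg 0.0
turn z total frac 26.18 deg -180.0
[-0.14505735 -0.03985527]
```

```bash
python3 -m pendant '[[[0,0.0002,-0.0045,0,0,0,0],[0,-0.0038,-0.0191,0,0,0,0],[0,-0.0108,-0.0162,0,0,0,0],[0,-0.0162,-0.0108,0,0,0,0],[0,-0.0191,-0.0038,0,0,0,0],[0,-0.0191,0.0038,0,0,0,0],[0,-0.0162,0.0108,0,0,0,0],[0,-0.0108,0.0162,0,0,0,0],[0,-0.0038,0.0191,0,0,0,0]]]'
python3 -c "
from h import *
go([*v2w(-.145,.04),.075],-52.1)"
```

```text
t: 5.55
tcp_pos: [0.477, 0.1138, 0.0754]
tool_rot: [0.946, 0.325, 0.003, 0.002]
force: [6.0, -14.0, 5.4]
finger_gap: 0.169
gripper_force: 42.0
t 5.5 tcp [0.477  0.1138 0.0754] yaw -52.0 q6 0.92 tilt [ 0.008 -0.001] F [  6.  -14.    5.4] gap 0.17 gf 42
shift mm [-0.7 -0.7  0.4] frac [-0.0009 -0.0009  0.0005] rows>= 0.022517742715266804
turn z total frac 0.01 deg -0.1
turn z total frac -26.17 deg 179.9
```

```bash
python3 -m pendant '[[[0,0.0038,0.0191,0,0,0,0],[0,0.0108,0.0162,0,0,0,0],[0,0.0162,0.0108,0,0,0,0],[0,0.0191,0.0038,0,0,0,0],[0,0.0191,-0.0038,0,0,0,0],[0,0.0162,-0.0108,0,0,0,0],[0,0.0108,-0.0162,0,0,0,0],[0,0.0038,-0.0191,0,0,0,0]]]'
python3 -c "
from h import *
go([*v2w(-.145,-.04),.075],-52.1)"
```

```text
t: 6.35
tcp_pos: [0.5253, 0.0502, 0.0741]
tool_rot: [0.946, 0.324, 0.001, 0.001]
force: [3.4, -1.0, -6.8]
finger_gap: 0.17
gripper_force: 41.0
t 6.3 tcp [0.5253 0.0502 0.0741] yaw -52.1 q6 0.79 tilt [ 0.003 -0.001] F [ 3.4 -1.  -6.8] gap 0.17 gf 41
shift mm [ 0.3 -0.5 -0.9] frac [ 0.0003 -0.0006 -0.0012] rows>= 0.022960918359735363
turn z total frac -0.0 deg 0.0
turn z total frac 26.18 deg -180.0
```

```bash
python3 -m pendant '[[[0,-0.0038,-0.0191,0,0,0,0],[0,-0.0108,-0.0162,0,0,0,0],[0,-0.0162,-0.0108,0,0,0,0],[0,-0.0191,-0.0038,0,0,0,0],[0,-0.0191,0.0038,0,0,0,0],[0,-0.0162,0.0108,0,0,0,0],[0,-0.0108,0.0162,0,0,0,0],[0,-0.0038,0.0191,0,0,0,0],[0,0.0038,0.0191,0,0,0,0],[0,0.0108,0.0162,0,0,0,0],[0,0.0162,0.0108,0,0,0,0],[0,0.0191,0.0038,0,0,0,0],[0,0.0191,-0.0038,0,0,0,0],[0,0.0162,-0.0108,0,0,0,0],[0,0.0108,-0.0162,0,0,0,0],[0,0,0,0,0,0,0],[0,0,0,0,0,0,0.5],[0,0,0,0,0,0,0.5],[0,0,0,0,0,0,0.5]]]'
python3 -c "
from h import *
go([*v2w(-.145,-.04),.25],-52.1);print(w2v(monitor.sense()['tcp_pos']))"
```

```text
t: 8.25
tcp_pos: [0.5214, 0.0533, 0.0579]
tool_rot: [0.946, 0.325, -0.001, -0.0]
force: [-0.5, 0.1, -0.4]
finger_gap: 0.501
gripper_force: 0.0
t 8.2 tcp [0.5214 0.0533 0.0579] yaw -52.1 q6 0.80 tilt [-0.001  0.   ] F [-0.5  0.1 -0.4] gap 0.50 gf 0
shift mm [   1.2    4.2 -192.1] frac [ 0.0015  0.0052 -0.2401] rows>= 4.00250962792289
turn z total frac 0.0 deg -0.0
turn z total frac -26.18 deg 180.0
[-0.14641216 -0.03565562]
```

```bash
python3 -m pendant '[[[0,0,-0.06,0,0,0,0.5],[0,0,-0.06,0,0,0,0.5],[0,0,-0.06,0,0,0,0.5],[0,0,-0.06,0,0,0,1],[0,0,0,0,0,0,1],[0,0,0,0,0,0,1]]]'
python3 - <<'E'
from h import *
s=snap("top");t=snap("wrist")
for s in(s,t):
    P=s["P"];q=w2v(P);z=P[...,2]
    k=(abs(q[...,1])<.05)&(q[...,0]>-.075)&(q[...,0]<.043)&(z>.077)&(z<.086)
    if k.any(): print("jaw x",np.percentile(q[k][:,0],[1,50,99]))
    m1=(abs(P[...,0]-.646)<.1)&(abs(P[...,1]+.073)<.1)&(z>.064)&(z<.08)
    a=P[m1][:,:2].astype(np.float32); print("rest",m1.sum(),cv2.minAreaRect(a))
go([.6458,-.0729,.25],-47.8)
E
```

```text
t: 8.85
tcp_pos: [0.5221, 0.0532, 0.2512]
tool_rot: [0.946, 0.325, 0.001, 0.001]
force: [0.2, -0.3, -0.5]
finger_gap: 0.976
gripper_force: 0.0
jaw x [-0.07433118 -0.05421319 -0.02874988]
rest 476 ((0.6460487842559814, -0.07302366197109222), (0.18413013219833374, 0.05950457975268364), 41.95581817626953)
jaw x [-0.07469014 -0.05396883 -0.02808943]
rest 8258 ((0.647992730140686, -0.07436402142047882), (0.1843658983707428, 0.05998831242322922), 42.34012985229492)
t 8.9 tcp [0.5206 0.0534 0.2488] yaw -52.1 q6 0.80 tilt [-0.004  0.   ] F [ 0.5  0.2 -0.3] gap 1.00 gf 0
shift mm [ 21.2 176.5  -1.7] frac [ 0.0265  0.2206 -0.0021] rows>= 3.703927986027813
turn z total frac -0.62 deg 4.3
turn z total frac 25.56 deg -175.7
```

```bash
python3 -m pendant '[[[0.0066,0.0555,0,0,0,0,1],[0.0066,0.0555,0,0,0,0,1],[0.0066,0.0555,0,0,0,0,1],[0.0066,0.0555,0,0,0,0,1],[0,0,0,0,0,-0.62,1],[0,0,0,0,0,0,1],[0,0,0,0,0,0,1]]]'
python3 - <<'E'
from h import *
s=snap("wrist")
P=s["P"];z=P[...,2]
m1=(abs(P[...,0]-.646)<.1)&(abs(P[...,1]+.073)<.1)&(z>.064)&(z<.08)
a=P[m1][:,:2].astype(np.float32); print("rest",m1.sum(),cv2.minAreaRect(a),np.median(z[m1]))
go([.647,-.0737,.061],-47.8)
E
```

```text
t: 9.65
tcp_pos: [0.6463, -0.0733, 0.2479]
tool_rot: [0.933, 0.359, -0.002, -0.002]
force: [-1.0, -0.1, 1.2]
finger_gap: 0.999
gripper_force: 0.0
rest 7290 ((0.6474326848983765, -0.07467493414878845), (0.1845463067293167, 0.05813664570450783), 42.27962112426758) 0.07067675709108553
t 9.7 tcp [ 0.6464 -0.073   0.2485] yaw -47.9 q6 0.55 tilt [-0.004  0.001] F [ 0.2 -0.4  1. ] gap 1.00 gf 0
shift mm [  0.4   1.6 187.5] frac [0.0005 0.002  0.2344] rows>= 3.9071644314134137
turn z total frac -0.01 deg 0.1
turn z total frac 26.17 deg -179.9
```

```bash
python3 -m pendant '[[[0.0005,0.002,0.05,0,0,0,1],[0,0,0.05,0,0,0,1],[0,0,0.05,0,0,0,1],[0,0,0.05,0,0,0,1],[0,0,0.0343,0,0,0,1],[0,0,0,0,0,0,1],[0,0,0,0,0,0,0],[0,0,0,0,0,0,0],[0,0,0,0,0,0,0],[0,0,0,0,0,0,0],[0,0,-0.03,0,0,0,0],[0,0,-0.05,0,0,0,0],[0,0,-0.06,0,0,0,0],[0,0,0,0,0,0,0],[0,0,0,0,0,0,0]]]' 80
python3 - <<'E'
from h import *
s=snap("wrist"); save(s,"w2.png")
go([*v2w(.010,0),.18],37.9)
E
```

```text
t: 11.2
tcp_pos: [0.6498, -0.0751, 0.1771]
tool_rot: [0.933, 0.36, 0.002, 0.001]
force: [-0.2, -0.6, -5.1]
finger_gap: 0.671
gripper_force: 66.4
t 11.2 tcp [ 0.6482 -0.0746  0.1749] yaw -47.8 q6 0.55 tilt [-0.001  0.   ] F [-0.9 -0.3 -7.9] gap 0.66 gf 93
shift mm [ 150.5 -203.9   -5. ] frac [ 0.1881 -0.2549 -0.0063] rows>= 5.281000912330455
turn z total frac -12.47 deg 85.7
turn z total frac 13.71 deg -94.3
```

View pics/w2.png

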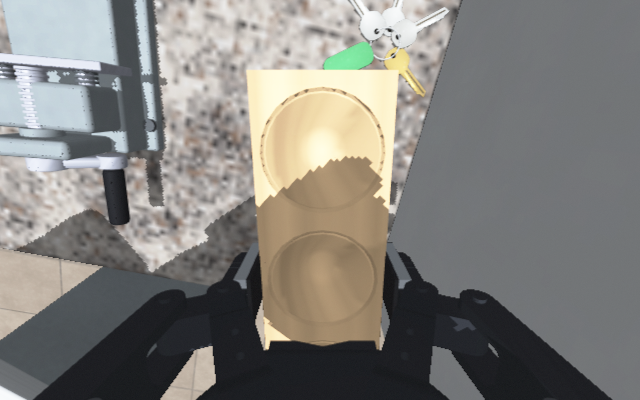

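```bash
python3 -m pendant '[[[0.0314,-0.0425,-0.006,0,0,0,0],[0.0314,-0.0425,0,0,0,0,0],[0.0314,-0.0425,0,0,0,0,0],[0,0,0,0,0,-0.9,0],[0,0,0,0,0,-0.9,0],[0,0,0,0,0,-0.9,0],[0,0,0,0,0,-0.9,0],[0,0,0,0,0,-0.9,0],[0,0,0,0,0,-0.9,0],[0,0,0,0,0,-0.9,0],[0,0,0,0,0,-0.9,0],[0,0,0,0,0,-0.9,0],[0,0,0,0,0,-0.9,0],[0,0,0,0,0,-0.9,0],[0,0,0,0,0,-0.9,0],[0,0,0,0,0,-0.9,0],[0,0,0,0,0,-0.8,0],[0,0,0,0,0,0,0],[0,0,0,0,0,0,0]]]'
python3 - <<'E'
from h import *
go([*v2w(.010,0),.18],37.9)
E
```

```text
t: 13.15
tcp_pos: [0.6352, 0.0514, 0.1778]
tool_rot: [0.438, 0.899, -0.001, -0.002]
force: [0.4, -1.2, -4.0]
finger_gap: 0.664
gripper_force: 85.3
t 13.2 tcp [0.6352 0.0514 0.1778] yaw 38.0 q6 -0.76 tilt [-0.004  0.   ] F [ 0.4 -1.2 -4. ] gap 0.66 gf 85
shift mm [107.   67.9  -2.1] frac [ 0.1337  0.0849 -0.0027] rows>= 2.639809155137913
turn z total frac 0.01 deg -0.1
turn z total frac -26.17 deg 179.9
```

```bash
python3 -m pendant '[[[0.0335,0.0212,0,0,0,0,0],[0.0335,0.0212,0,0,0,0,0],[0.0335,0.0212,0,0,0,0,0],[0.0335,0.0212,0,0,0,0,0],[0,0,0,0,0,0,0],[0,0,0,0,0,0,0],[0,0,0,0,0,0,0]]]'
python3 - <<'E'
from h import *
go([*v2w(.010,0),.106],37.9)
for n in("top","wrist"):
    s=snap(n);P=s["P"];q=w2v(P);z=P[...,2]
    print(n,proj(s,[*v2w(.01,.06),.18]))
    k=(abs(q[...,0]-.01)<.06)&(abs(q[...,1])<.13)&(z>.17)&(z<.195)&(s["pixels"][...,0]>s["pixels"][...,2].astype(int)+25)
    a=q[k].astype(np.float32); print("rest in vise",k.sum(),cv2.minAreaRect(a),np.median(z[k]),a.min(0),a.max(0))
save(s,"w3.png")
E
```

```text
t: 13.85
tcp_pos: [0.6235, 0.1768, 0.1792]
tool_rot: [0.438, 0.899, -0.001, -0.0]
force: [0.2, -0.3, -3.7]
finger_gap: 0.667
gripper_force: 85.5
t 13.8 tcp [0.6235 0.1768 0.1792] yaw 38.1 q6 -0.56 tilt [-0.001 -0.001] F [ 0.2 -0.3 -3.7] gap 0.67 gf 85
shift mm [ 0.9  0.1 73.2] frac [0.0011 0.0001 0.0914] rows>= 1.5241470122793765
turn z total frac 0.02 deg -0.2
turn z total frac -26.16 deg 179.8
top [289.31005685 174.00673554]
rest in vise 110 ((0.010688155889511108, -0.031670115888118744), (0.1312652975320816, 0.036053530871868134), 76.09352111816406) 0.1820712892953278 [-0.01956623 -0.09326866] [0.03564719 0.02976464]
wrist [320.52096404 144.80833388]
rest in vise 35003 ((0.01025790348649025, 0.020004283636808395), (0.059633128345012665, 0.1379304975271225), 0.09333264082670212) 0.18323137229112368 [-0.01954185 -0.04895917] [0.04016029 0.0889758 ]
```

View pics/w3.png

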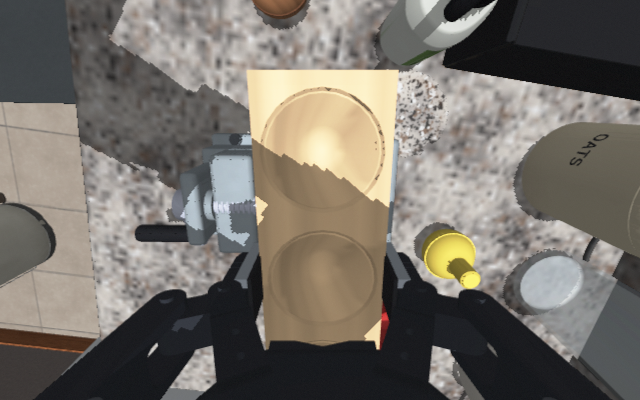

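Rest held square over the open jaws, between them with about 7 mm either side. Lowering.

```bash
python3 -m pendant '[[[0.002,0,0.03,0,0,0,0],[0,0,0.03,0,0,0,0],[0,0,0.018,0,0,0,0],[0,0,0.003,0,0,0,0],[0,0,0.002,0,0,0,0],[0,0,0.002,0,0,0,0],[0,0,0,0,0,0,0],[0,0,0,0,0,0,0]]]'
python3 -c "
from h import *
go([*v2w(.010,0),.106],37.9)"
```

```text
t: 14.75
tcp_pos: [0.6233, 0.1789, 0.1126]
tool_rot: [0.437, 0.899, 0.0, 0.001]
force: [-0.5, -0.5, -3.9]
finger_gap: 0.663
gripper_force: 85.5
t 14.8 tcp [0.6233 0.1789 0.1126] yaw 38.1 q6 -0.56 tilt [0.002 0.   ] F [-0.5 -0.5 -3.9] gap 0.66 gf 85
shift mm [-0.9 -1.1  6.6] frac [-0.0011 -0.0014  0.0082] rows>= 0.1405885009428722
turn z total frac 0.03 deg -0.2
turn z total frac -26.15 deg 179.8
```

```bash
python3 -m pendant '[[[0,0,0.002,0,0,0,0],[0,0,0.001,0,0,0,0],[0,0,0,0,0,0,0]]]' | grep -E "force|tcp"; python3 -m pendant '[[[0,0,0.001,0,0,0,0],[0,0,0.001,0,0,0,0],[0,0,0,0,0,0,0]]]' | grep -E "force|tcp"
```

```text
tcp_pos: [0.6237, 0.1786, 0.1111]
force: [0.1, -1.5, 5.6]
gripper_force: 87.5
tcp_pos: [0.6238, 0.1785, 0.111]
force: [-2.7, -1.8, 13.1]
gripper_force: 88.4
```

```bash
python3 -m pendant '[[[0,0,0.001,0,0,0,0],[0,0,0.001,0,0,0,0],[0,0,0,0,0,0,0]]]' | grep -E "force|tcp"
```

```text
tcp_pos: [0.6238, 0.1786, 0.1109]
force: [-4.0, -2.3, 20.7]
gripper_force: 89.2
```

```bash
python3 -m pendant '[[[0,0,-0.002,0,0,0,0],[0,0,0,0,0,0,1],[0,0,0,0,0,0,1],[0,0,0,0,0,0,1],[0,0,0,0,0,0,1],[0,0,-0.04,0,0,0,1],[0,0,-0.06,0,0,0,1],[0,0,-0.07,0,0,0,1],[0,0,0,0,0,0,1],[0,0,0,0,0,0,1]]]'
python3 - <<'E'
from h import *
s=snap("wrist");P=s["P"];q=w2v(P);z=P[...,2]
k=(abs(q[...,0]-.01)<.07)&(abs(q[...,1])<.13)&(z>.095)&(z<.13)&(s["pixels"][...,0]>s["pixels"][...,2].astype(int)+25)
a=q[k].astype(np.float32); print("rest in vise",k.sum(),cv2.minAreaRect(a),np.median(z[k]),a.min(0),a.max(0))
go([*v2w(-.147,-.037),.25],-52.1)
E
```

```text
t: 16.65
tcp_pos: [0.6234, 0.179, 0.2393]
tool_rot: [0.437, 0.899, 0.001, 0.001]
force: [0.3, 0.2, -0.3]
finger_gap: 0.997
gripper_force: 0.0
rest in vise 12871 ((0.012640561908483505, -0.001939825713634491), (0.0582156777381897, 0.18376533687114716), 0.2461290955543518) 0.11511963405366382 [-0.01661804 -0.09380577] [0.04210049 0.09004004]
t 16.7 tcp [0.6222 0.1788 0.2373] yaw 38.1 q6 -0.56 tilt [-0.001 -0.   ] F [ 0.9 -0.5 -0.7] gap 1.00 gf 0
shift mm [ -37.8 -157.4  -12.6] frac [-0.0473 -0.1968 -0.0157] rows>= 3.3831421466219385
turn z total frac 13.12 deg -90.2
turn z total frac -13.06 deg 89.8
```

```bash
python3 -m pendant '[[[-0.0118,-0.0492,-0.004,0,0,0,0.5],[-0.0118,-0.0492,-0.004,0,0,0,0.5],[-0.0118,-0.0492,-0.004,0,0,0,0.5],[-0.0118,-0.0492,-0.004,0,0,0,0.5],[0,0,0,0,0,0.95,0.5],[0,0,0,0,0,0.95,0.5],[0,0,0,0,0,0.95,0.5],[0,0,0,0,0,0.95,0.5],[0,0,0,0,0,0.95,0.5],[0,0,0,0,0,0.95,0.5],[0,0,0,0,0,0.95,0.5],[0,0,0,0,0,0.95,0.5],[0,0,0,0,0,0.95,0.5],[0,0,0,0,0,0.95,0.5],[0,0,0,0,0,0.95,0.5],[0,0,0,0,0,0.95,0.5],[0,0,0,0,0,0.95,0.5],[0,0,0,0,0,0.75,0.5],[0,0,0,0,0,0,0.5]]]'
python3 - <<'E'
from h import *
go([*v2w(-.147,-.037),.06],-52.1)
s=snap("wrist")
P=s["P"];q=w2v(P);dark=(s["pixels"].max(2)<70)
k=(abs(q[...,1]+.02)<.05)&(q[...,0]>-.2)&(q[...,0]<-.105)&(P[...,2]>.03)&(P[...,2]<.12)&dark
a=np.c_[q[k],P[k][:,2]]; print(k.sum(),a.mean(0).round(4),np.percentile(a,[2,98],axis=0).round(4))
E
```

```text
t: 18.6
tcp_pos: [0.5208, 0.0521, 0.2484]
tool_rot: [0.945, 0.326, -0.002, -0.001]
force: [-0.7, 1.1, -0.6]
finger_gap: 0.498
gripper_force: 0.0
t 18.6 tcp [0.5208 0.0521 0.2484] yaw -51.9 q6 0.79 tilt [-0.005  0.001] F [-0.7  1.1 -0.6] gap 0.50 gf 0
shift mm [  1.3   1.4 188.3] frac [0.0016 0.0017 0.2354] rows>= 3.9240851656019373
turn z total frac 0.02 deg -0.2
turn z total frac -26.16 deg 179.8
636 [-0.1329 -0.036   0.063 ] [[-0.1569 -0.0438  0.0583]
 [-0.1099 -0.0287  0.0658]]
```

```bash
python3 -m pendant '[[[0.0016,0.0015,0.0475,0,0,0,0.5],[0,0,0.047,0,0,0,0.5],[0,0,0.047,0,0,0,0.5],[0,0,0.047,0,0,0,0.5],[0,0,0.047,0,0,0,0.5],[0,0,0,0,0,0,0.5],[0,0,0,0,0,0,0],[0,0,0,0,0,0,0],[0,0,0,0,0,0,0],[0,0,0,0,0,0,0],[0,0,0,0,0,0,0]]]' 40
python3 -c "
from h import *
go([*v2w(-.147,-.037),.0597],-52.1)"
```

```text
t: 19.75
tcp_pos: [0.5232, 0.0529, 0.0639]
tool_rot: [0.945, 0.326, 0.0, -0.001]
force: [-2.9, 4.8, -0.5]
finger_gap: 0.165
gripper_force: 39.1
t 19.8 tcp [0.5232 0.0529 0.0639] yaw -52.0 q6 0.79 tilt [0.    0.001] F [-2.9  4.8 -0.5] gap 0.17 gf 39
shift mm [-1.8 -0.1  4.2] frac [-0.0023 -0.0001  0.0053] rows>= 0.09588959881139245
turn z total frac 0.02 deg -0.1
turn z total frac -26.16 deg 179.9
```

```bash
python3 -m pendant '[[[0,0,0,0,0,0,0.4],[0,0,0,0,0,0,0.4],[-0.002,0,0.005,0,0,0,0.4],[0,0,0,0,0,0,0.4],[0,0,0,0,0,0,0],[0,0,0,0,0,0,0],[0,0,0,0,0,0,0],[0,0,0,0,0,0,0]]]' 40
python3 -c "
from h import *
go([*v2w(-.147,-.037),.0597],-52.1)"
```

```text
t: 20.55
tcp_pos: [0.5217, 0.0516, 0.058]
tool_rot: [0.946, 0.326, -0.001, -0.001]
force: [-1.4, 5.9, 1.5]
finger_gap: 0.17
gripper_force: 38.9
t 20.6 tcp [0.5217 0.0516 0.058 ] yaw -52.0 q6 0.79 tilt [-0.002  0.001] F [-1.4  5.9  1.5] gap 0.17 gf 39
shift mm [ 0.2 -0.2 -1.7] frac [ 0.0003 -0.0002 -0.0021] rows>= 0.03570116543221069
turn z total frac 0.01 deg -0.1
turn z total frac -26.17 deg 179.9
```

Good; now crank closed, one turn.

```bash
python3 -m pendant '[[[0,-0.0108,0.0151,0,0,0,0],[0,-0.0162,0.0108,0,0,0,0],[0,-0.0191,0.0038,0,0,0,0],[0,-0.0191,-0.0038,0,0,0,0],[0,-0.0162,-0.0108,0,0,0,0],[0,-0.0108,-0.0162,0,0,0,0],[0,-0.0038,-0.0191,0,0,0,0],[0,0.0038,-0.0191,0,0,0,0],[0,0.0108,-0.0162,0,0,0,0],[0,0.0162,-0.0108,0,0,0,0],[0,0.0191,-0.0038,0,0,0,0],[0,0.0191,0.0038,0,0,0,0],[0,0.0162,0.0108,0,0,0,0],[0,0.0108,0.0162,0,0,0,0],[0,0.0038,0.0191,0,0,0,0],[0,0,0,0,0,0,0]]]'
python3 - <<'E'
from h import *
go([*v2w(-.147,-.04),.075],-52.1)
s=snap("top");P=s["P"];q=w2v(P);z=P[...,2]
k=(abs(q[...,0]-.01)<.07)&(abs(q[...,1])<.13)&(z>.095)&(z<.13)&(s["pixels"][...,0]>s["pixels"][...,2].astype(int)+25)
a=q[k].astype(np.float32); print("rest in vise",k.sum(),cv2.minAreaRect(a),np.median(z[k]),a.min(0),a.max(0))
k=(abs(q[...,1])<.05)&(q[...,0]>-.075)&(q[...,0]<.0)&(z>.077)&(z<.086)
print("jaw x",np.percentile(q[k][:,0],[1,50,99]))
E
```

```text
t: 22.15
tcp_pos: [0.524, 0.0485, 0.0727]
tool_rot: [0.946, 0.325, -0.001, -0.001]
force: [0.3, 1.2, -2.0]
finger_gap: 0.169
gripper_force: 39.9
t 22.1 tcp [0.524  0.0485 0.0727] yaw -52.0 q6 0.79 tilt [-0.002  0.001] F [ 0.3  1.2 -2. ] gap 0.17 gf 40
shift mm [ 0.3 -1.1 -2.3] frac [ 0.0003 -0.0013 -0.0029] rows>= 0.054030799819549336
turn z total frac 0.01 deg -0.1
turn z total frac -26.17 deg 179.9
rest in vise 1697 ((0.01588636077940464, -0.0007301643490791321), (0.1846119463443756, 0.05930997058749199), 89.74366760253906) 0.11218601952984897 [-0.01412895 -0.09307233] [0.04593286 0.09158756]
jaw x [-0.07153602 -0.03962302 -0.01266445]
```

```bash
python3 -m pendant '[[[0,-0.0035,0.0165,0,0,0,0],[0,-0.0052,0.0095,0,0,0,0],[0,0,0,0,0,0,0],[0,0,0,0,0,0,0]]]'
python3 -c "
from h import *
go([*v2w(-.147,-.0328),.052],-52.1)"
```

```text
t: 22.6
tcp_pos: [0.5198, 0.054, 0.0534]
tool_rot: [0.945, 0.326, -0.0, -0.0]
force: [-0.6, 0.5, -1.5]
finger_gap: 0.171
gripper_force: 40.1
t 22.6 tcp [0.5198 0.054  0.0534] yaw -51.9 q6 0.80 tilt [-0.001 -0.   ] F [-0.6  0.5 -1.5] gap 0.17 gf 40
shift mm [ 0.2 -1.3  1.4] frac [ 0.0002 -0.0017  0.0017] rows>= 0.040286249938829545
turn z total frac 0.02 deg -0.2
turn z total frac -26.16 deg 179.8
```

```bash
cat >> h.py <<'E'
def knobs(n,lo=.066,hi=.09):
    s=snap(n);P=s["P"];z=P[...,2];p=s["pixels"].astype(int)
    br=(p[...,0]>p[...,2]+25)&(p[...,1]<.8*p[...,0])
    k=br&(z>lo)&(z<hi)&(P[...,0]>.25)&(P[...,0]<.7)&(P[...,1]>.1)&(P[...,1]<.5)
    nn,l,st,c=cv2.connectedComponentsWithStats(k.astype(np.uint8))
    for i in range(1,nn):
        if st[i,4]>8: a=P[l==i]; print(n,st[i,4],c[i].round(),"mid",((np.percentile(a,2,axis=0)+np.percentile(a,98,axis=0))/2).round(4),"zmax",a[:,2].max().round(3))
    return s
E
python3 -m pendant '[[[0,0,0,0,0,0,0.5],[0,0,0,0,0,0,0.5],[0,0,0,0,0,0,0.5],[0,0,-0.05,0,0,0,0.5],[0,0,-0.06,0,0,0,0.5],[0,0,-0.06,0,0,0,0.5],[0,0,-0.06,0,0,0,0.5],[0,0,0,0,0,0,0.5]]]'
python3 - <<'E'
from h import *
s=knobs("top")
P=s["P"];q=w2v(P);z=P[...,2]
k=(abs(q[...,1])<.05)&(q[...,0]>-.075)&(q[...,0]<.0)&(z>.077)&(z<.086)
print("jaw x",np.percentile(q[k][:,0],[1,50,99]))
go([.487,.292,.20],37.9)
E
```

```text
t: 23.4
tcp_pos: [0.5246, 0.0535, 0.2444]
tool_rot: [0.945, 0.326, 0.007, 0.003]
force: [0.5, -0.2, 0.3]
finger_gap: 0.503
gripper_force: 0.0
top 42 [265. 220.] mid [0.4868 0.2931 0.077 ] zmax 0.082
top 44 [236. 263.] mid [0.3766 0.3623 0.0769] zmax 0.082
top 41 [285. 269.] mid [0.3627 0.2387 0.0765] zmax 0.082
jaw x [-0.07114071 -0.03824346 -0.01255572]
t 23.4 tcp [0.5225 0.0536 0.2413] yaw -51.9 q6 0.80 tilt [ 0.009 -0.001] F [ 0.3 -0.2  0.4] gap 0.50 gf 0
shift mm [ 118.7 -209.9   40.7] frac [ 0.1484 -0.2623  0.0509] rows>= 5.0941507196410365
turn z total frac -13.07 deg 89.8
turn z total frac 13.11 deg -90.2
```

```bash
python3 -m pendant '[[[0.0247,-0.0437,0,0,0,0,0.5],[0.0247,-0.0437,0,0,0,0,0.5],[0.0247,-0.0437,0,0,0,0,0.5],[0.0247,-0.0437,0,0,0,0,0.5],[0.0247,-0.0437,0,0,0,0,0.5],[0.0247,-0.0437,0,0,0,0,0.5],[0,0,0,0,0,-0.95,0.5],[0,0,0,0,0,-0.95,0.5],[0,0,0,0,0,-0.95,0.5],[0,0,0,0,0,-0.95,0.5],[0,0,0,0,0,-0.95,0.5],[0,0,0,0,0,-0.95,0.5],[0,0,0,0,0,-0.95,0.5],[0,0,0,0,0,-0.95,0.5],[0,0,0,0,0,-0.95,0.5],[0,0,0,0,0,-0.95,0.5],[0,0,0,0,0,-0.95,0.5],[0,0,0,0,0,-0.95,0.5],[0,0,0,0,0,-0.95,0.5],[0,0,0,0,0,-0.75,0.5]]]'
python3 - <<'E'
from h import *
s=knobs("wrist"); save(s,"w4.png")
go([.487,.293,.072],37.9)
E
```

```text
t: 25.45
tcp_pos: [0.4833, 0.2916, 0.2356]
tool_rot: [0.436, 0.9, -0.001, -0.001]
force: [0.1, -0.3, 0.2]
finger_gap: 0.501
gripper_force: 0.0
wrist 389 [279.  57.] mid [0.3788 0.3617 0.0751] zmax 0.081
wrist 346 [194. 155.] mid [0.3649 0.2385 0.074 ] zmax 0.081
wrist 280 [327. 189.] mid [0.4885 0.2932 0.074 ] zmax 0.081
t 25.5 tcp [0.4833 0.2917 0.2356] yaw 38.5 q6 -0.33 tilt [-0.003 -0.001] F [ 0.1  0.5 -0.2] gap 0.50 gf 0
shift mm [ -1.4   4.3 163.6] frac [-0.0018  0.0054  0.2045] rows>= 3.4099986927530894
turn z total frac 0.08 deg -0.6
turn z total frac -26.1 deg 179.4
```

View pics/w4.png

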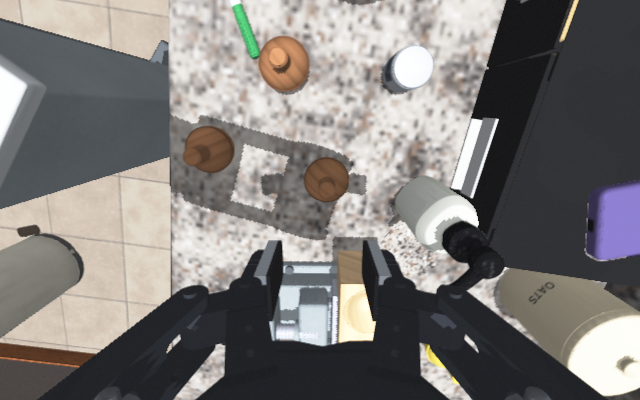

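Wrist view: three brown pots with knobs at (327,189), (279,57) and (194,155). The yellow look-alike at (437,355) stays out of it. Grasping the first pot.

```bash
python3 -m pendant '[[[-0.001,0.006,0.042,0,0,0,0.5],[0,0,0.042,0,0,0,0.5],[0,0,0.042,0,0,0,0.5],[0,0,0.042,0,0,0,0.5],[0,0,0.036,0,0,0,0.5],[0,0,0,0,0,0,0.5],[0,0,0,0,0,0,0.5],[0,0,0,0,0,0,0],[0,0,0,0,0,0,0],[0,0,0,0,0,0,0],[0,0,0,0,0,0,0]]]' 40
python3 -m pendant '[[[0,0,-0.03,0,0,0,0],[0,0,-0.04,0,0,0,0],[0,0,-0.05,0,0,0,0],[0,0,-0.05,0,0,0,0],[0,0,0,0,0,0,0],[0,0,0,0,0,0,0]]]'
python3 -c "
from h import *
go([*v2w(.016,.059),.20],37.9)"
```

```text
t: 26.6
tcp_pos: [0.4893, 0.2947, 0.0758]
tool_rot: [0.437, 0.899, 0.001, 0.001]
force: [-0.7, -0.1, 6.6]
finger_gap: 0.194
gripper_force: 39.2
t: 27.2
tcp_pos: [0.4888, 0.2946, 0.2113]
tool_rot: [0.437, 0.899, 0.001, 0.001]
force: [-1.4, -0.3, -2.1]
finger_gap: 0.191
gripper_force: 39.6
t 27.2 tcp [0.4888 0.2946 0.2113] yaw 38.1 q6 -0.32 tilt [0.002 0.001] F [-1.4 -0.3 -2.1] gap 0.19 gf 40
shift mm [-115.9   39.5   11.5] frac [-0.1449  0.0494  0.0143] rows>= 2.562543017581995
turn z total frac 0.03 deg -0.2
turn z total frac -26.15 deg 179.8
```

```bash
python3 -m pendant '[[[-0.0362,0.0123,0,0,0,0,0],[-0.0362,0.0123,0,0,0,0,0],[-0.0362,0.0123,0,0,0,0,0],[-0.0362,0.0123,0,0,0,0,0],[0,0,0,0,0,0,0],[0,0,0,0,0,0,0],[0,0,0,0,0,0,0]]]'
python3 -c "
from h import *
go([*v2w(.016,.059),.178],37.9)
s=snap('wrist');save(s,'w5.png');print(proj(s,[*v2w(.016,.059),.1024]))"
```

```text
t: 27.9
tcp_pos: [0.5891, 0.2278, 0.2085]
tool_rot: [0.437, 0.899, -0.001, -0.002]
force: [0.4, -0.1, -0.5]
finger_gap: 0.197
gripper_force: 39.5
t 27.9 tcp [0.5891 0.2278 0.2085] yaw 38.1 q6 -0.47 tilt [-0.004 -0.   ] F [ 0.4 -0.1 -0.5] gap 0.20 gf 40
shift mm [-1.5  1.9 30.5] frac [-0.0019  0.0024  0.0381] rows>= 0.6375700401233023
turn z total frac 0.03 deg -0.2
turn z total frac -26.15 deg 179.8
[323.74883447 205.41713321]
```

View pics/w5.png

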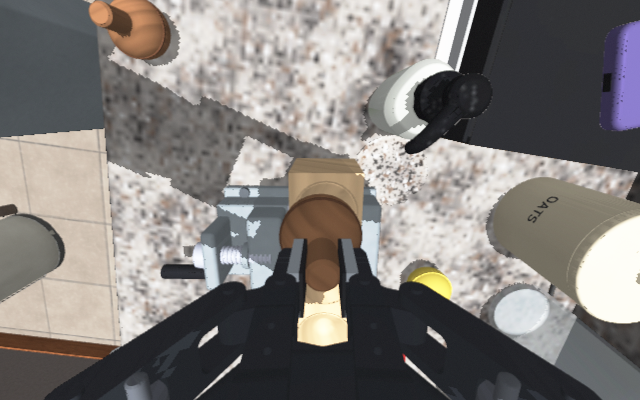

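The pot hangs upright in the fingers, over the seat at about (320,210). Lowering.

```bash
python3 -m pendant '[[[-0.0019,0.0024,0.018,0,0,0,0],[0,0,0.0125,0,0,0,0],[0,0,0.004,0,0,0,0],[0,0,0.0025,0,0,0,0],[0,0,0,0,0,0,0],[0,0,0,0,0,0,0]]]'
python3 -c "
from h import *
go([*v2w(.016,.059),.178],37.9)"
```

```text
t: 28.55
tcp_pos: [0.5937, 0.2277, 0.1809]
tool_rot: [0.437, 0.899, 0.0, 0.0]
force: [-0.6, 0.4, -1.6]
finger_gap: 0.193
gripper_force: 39.5
t 28.6 tcp [0.5937 0.2277 0.1809] yaw 38.1 q6 -0.47 tilt [0.001 0.   ] F [-0.6  0.4 -1.6] gap 0.19 gf 40
shift mm [ 1.5 -1.8  2.9] frac [ 0.0019 -0.0022  0.0036] rows>= 0.07795255861408774
turn z total frac 0.03 deg -0.2
turn z total frac -26.15 deg 179.8
```

```bash
python3 -m pendant '[[[0.0015,-0.002,0.003,0,0,0,0],[0,0,0.001,0,0,0,0],[0,0,0,0,0,0,0],[0,0,0,0,0,0,0]]]'
python3 -c "
from h import *
go([*v2w(.016,.059),.178],37.9)"
```

```text
t: 28.95
tcp_pos: [0.5926, 0.2281, 0.1794]
tool_rot: [0.437, 0.899, 0.001, 0.002]
force: [-1.3, 0.5, 5.7]
finger_gap: 0.194
gripper_force: 40.3
t 28.9 tcp [0.5926 0.2281 0.1794] yaw 38.1 q6 -0.47 tilt [0.004 0.001] F [-1.3  0.5  5.7] gap 0.19 gf 40
shift mm [ 0.6 -1.2  1.4] frac [ 0.0007 -0.0015  0.0018] rows>= 0.040299149212245304
turn z total frac 0.03 deg -0.2
turn z total frac -26.15 deg 179.8
```

```bash
python3 -m pendant '[[[0,0,0,0,0,0,0.5],[0,0,0,0,0,0,0.5],[0,0,0,0,0,0,0.5],[0,0,-0.03,0,0,0,0.5],[0,0,-0.05,0,0,0,0.5],[0,0,-0.01,0,0,0,0.5],[0,0,0,0,0,0,0.5]]]'
python3 - <<'E'
from h import *
s=knobs("top"); s=knobs("wrist",.16,.19); s=knobs("top",.16,.19); print(v2w(.016,.059))
go([.378,.362,.25],37.9)
E
```

```text
t: 29.65
tcp_pos: [0.5925, 0.2277, 0.2513]
tool_rot: [0.437, 0.899, 0.001, 0.002]
force: [0.5, -0.0, 0.2]
finger_gap: 0.5
gripper_force: 0.0
top 46 [237. 263.] mid [0.3766 0.3623 0.0738] zmax 0.081
wrist 620 [326. 214.] mid [0.5929 0.2319 0.1724] zmax 0.184
[0.59139927 0.22777741]
t 29.8 tcp [0.5904 0.2273 0.2478] yaw 38.1 q6 -0.47 tilt [-0.003 -0.001] F [-0.5  0.9 -0.8] gap 0.50 gf 0
shift mm [237.1 -84.   -1.6] frac [ 0.2963 -0.105  -0.002 ] rows>= 5.239744283374779
turn z total frac 0.03 deg -0.2
turn z total frac -26.15 deg 179.8
```

```bash
python3 -m pendant '[[[0.0494,-0.0175,0,0,0,0,0.5],[0.0494,-0.0175,0,0,0,0,0.5],[0.0494,-0.0175,0,0,0,0,0.5],[0.0494,-0.0175,0,0,0,0,0.5],[0.0494,-0.0175,0,0,0,0,0.5],[0.0494,-0.0175,0,0,0,0,0.5],[0,0,0,0,0,0,0.5],[0,0,0,0,0,0,0.5],[0,0,0,0,0,0,0.5]]]'
python3 - <<'E'
from h import *
s=knobs("wrist")
go([.378,.362,.074],37.9)
E
```

```text
t: 30.7
tcp_pos: [0.3796, 0.3619, 0.2487]
tool_rot: [0.438, 0.899, -0.0, -0.0]
force: [-0.6, -0.2, -0.5]
finger_gap: 0.499
gripper_force: 0.0
wrist 261 [321. 182.] mid [0.3778 0.3625 0.0738] zmax 0.081
wrist 218 [244. 256.] mid [0.3625 0.2389 0.0737] zmax 0.081
t 30.8 tcp [0.38   0.3618 0.2489] yaw 38.0 q6 -0.12 tilt [-0.    -0.001] F [-0.3  0.3  0.4] gap 0.50 gf 0
shift mm [  1.5  -1.3 174.9] frac [ 0.0018 -0.0017  0.2186] rows>= 3.643241985902845
turn z total frac 0.02 deg -0.1
turn z total frac -26.16 deg 179.9
```

```bash
python3 -m pendant '[[[0.0015,-0.0015,0.045,0,0,0,0.5],[0,0,0.045,0,0,0,0.5],[0,0,0.045,0,0,0,0.5],[0,0,0.045,0,0,0,0.5],[0,0,0.038,0,0,0,0.5],[0,0,0,0,0,0,0.5],[0,0,0,0,0,0,0.5],[0,0,0,0,0,0,0],[0,0,0,0,0,0,0],[0,0,0,0,0,0,0],[0,0,0,0,0,0,0]]]' 40
python3 -m pendant '[[[0,0,-0.03,0,0,0,0],[0,0,-0.04,0,0,0,0],[0,0,-0.05,0,0,0,0],[0,0,-0.055,0,0,0,0],[0,0,0,0,0,0,0],[0,0,0,0,0,0,0]]]'
python3 -c "
from h import *
go([*v2w(.016,-.001),.22],37.9)"
```

```text
t: 31.85
tcp_pos: [0.3782, 0.363, 0.0768]
tool_rot: [0.437, 0.899, 0.001, 0.001]
force: [-1.2, -1.1, 6.1]
finger_gap: 0.194
gripper_force: 39.1
t: 32.45
tcp_pos: [0.3775, 0.3627, 0.2163]
tool_rot: [0.437, 0.899, 0.001, 0.001]
force: [0.2, 0.3, -2.2]
finger_gap: 0.188
gripper_force: 39.7
t 32.5 tcp [0.3775 0.3627 0.2163] yaw 38.1 q6 -0.11 tilt [0.003 0.002] F [ 0.2  0.3 -2.2] gap 0.19 gf 40
shift mm [-298.3   84.7   -3.4] frac [-0.3728  0.1059 -0.0042] rows>= 6.459795787788007
turn z total frac 0.03 deg -0.2
turn z total frac -26.15 deg 179.8
```

```bash
python3 -m pendant '[[[-0.0533,0,0,0,0,0,0],[-0.0533,0,0,0,0,0,0],[-0.0533,0,0,0,0,0,0],[-0.0533,0,0,0,0,0,0],[-0.0533,0,0,0,0,0,0],[-0.0533,0,0,0,0,0,0],[-0.0533,0,0,0,0,0,0],[0,0,0,0,0,0,0],[0,0.0353,0,0,0,0,0],[0,0.0353,0,0,0,0,0],[0,0.0353,0,0,0,0,0],[0,0,0,0,0,0,0],[0,0,0,0,0,0,0],[0,0,0,0,0,0,0]]]'
python3 -c "
from h import *
go([*v2w(.016,-.001),.181],37.9)"
```

```text
t: 33.85
tcp_pos: [0.6262, 0.1798, 0.2133]
tool_rot: [0.437, 0.899, -0.001, -0.002]
force: [0.3, 1.2, -2.2]
finger_gap: 0.195
gripper_force: 39.7
t 33.9 tcp [0.6262 0.1798 0.2133] yaw 38.1 q6 -0.56 tilt [-0.005 -0.001] F [ 0.3  1.2 -2.2] gap 0.20 gf 40
shift mm [-0.8  2.1 32.3] frac [-0.001   0.0027  0.0404] rows>= 0.67467977521514
turn z total frac 0.03 deg -0.2
turn z total frac -26.15 deg 179.8
```

```bash
python3 -m pendant '[[[-0.001,0.0015,0.02,0,0,0,0],[0,0,0.015,0,0,0,0],[0,0,0.004,0,0,0,0],[0,0,0.002,0,0,0,0],[0,0,0,0,0,0,0],[0,0,0,0,0,0,0]]]'
python3 -c "
from h import *
go([*v2w(.016,-.001),.180],37.9)"
```

```text
t: 34.45
tcp_pos: [0.63, 0.18, 0.1828]
tool_rot: [0.437, 0.899, 0.0, 0.0]
force: [-0.4, -0.7, -2.3]
finger_gap: 0.194
gripper_force: 39.7
t 34.5 tcp [0.63   0.18   0.1828] yaw 38.1 q6 -0.56 tilt [0.001 0.   ] F [-0.4 -0.7 -2.3] gap 0.19 gf 40
shift mm [ 1.4 -1.1  2.8] frac [ 0.0017 -0.0014  0.0035] rows>= 0.0692672819954279
turn z total frac 0.03 deg -0.2
turn z total frac -26.15 deg 179.8
```

```bash
python3 -m pendant '[[[0.001,-0.001,0.0025,0,0,0,0],[0,0,0.001,0,0,0,0],[0,0,0.001,0,0,0,0],[0,0,0,0,0,0,0],[0,0,0,0,0,0,0]]]'
python3 -c "
from h import *
go([*v2w(.016,-.001),.180],37.9)"
```

```text
t: 34.95
tcp_pos: [0.6292, 0.1805, 0.1795]
tool_rot: [0.437, 0.899, 0.001, 0.001]
force: [-0.0, 1.2, 3.1]
finger_gap: 0.19
gripper_force: 40.2
t 35.0 tcp [0.6292 0.1805 0.1795] yaw 38.1 q6 -0.56 tilt [0.002 0.   ] F [-0.   1.2  3.1] gap 0.19 gf 40
shift mm [ 0.6 -0.7 -0.5] frac [ 0.0007 -0.0009 -0.0007] rows>= 0.022188855667564678
turn z total frac 0.03 deg -0.2
turn z total frac -26.15 deg 179.8
```

Seated contact; release, rise, then head for the third pot.

```bash
python3 -m pendant '[[[0,0,0,0,0,0,0.5],[0,0,0,0,0,0,0.5],[0,0,0,0,0,0,0.5],[0,0,-0.03,0,0,0,0.5],[0,0,-0.05,0,0,0,0.5],[0,0,-0.01,0,0,0,0.5],[0,0,0,0,0,0,0.5]]]'
python3 - <<'E'
from h import *
s=knobs("top"); s=knobs("wrist",.16,.19);print(v2w(.016,-.001))
go([.3625,.2389,.25],37.9)
E
```

```text
t: 35.65
tcp_pos: [0.6296, 0.1803, 0.2526]
tool_rot: [0.437, 0.899, 0.001, 0.002]
force: [0.2, 0.0, 0.2]
finger_gap: 0.497
gripper_force: 0.0
wrist 596 [327. 131.] mid [0.5935 0.2314 0.1807] zmax 0.184
wrist 631 [324. 215.] mid [0.6299 0.1824 0.1723] zmax 0.183
[0.62825638 0.18043237]
t 35.8 tcp [0.6277 0.1801 0.2495] yaw 38.1 q6 -0.56 tilt [-0.002 -0.   ] F [ 0.1 -0.1 -0.1] gap 0.50 gf 0
shift mm [ 2.100e+02 -1.724e+02  1.000e-01] frac [ 2.625e-01 -2.154e-01  1.000e-04] rows>= 5.6595947664398745
turn z total frac 0.03 deg -0.2
turn z total frac -26.15 deg 179.8
```

```bash
python3 -m pendant '[[[0.0375,-0.0308,0,0,0,0,0.5],[0.0375,-0.0308,0,0,0,0,0.5],[0.0375,-0.0308,0,0,0,0,0.5],[0.0375,-0.0308,0,0,0,0,0.5],[0.0375,-0.0308,0,0,0,0,0.5],[0.0375,-0.0308,0,0,0,0,0.5],[0.0375,-0.0308,0,0,0,0,0.5],[0,0,0,0,0,0,0.5],[0,0,0,0,0,0,0.5],[0,0,0,0,0,0,0.5]]]'
python3 - <<'E'
from h import *
s=knobs("wrist")
go([.3625,.2389,.074],37.9)
E
```

```text
t: 36.75
tcp_pos: [0.3642, 0.2389, 0.2502]
tool_rot: [0.438, 0.899, -0.0, 0.0]
force: [-0.3, 0.9, 0.8]
finger_gap: 0.5
gripper_force: 0.0
wrist 257 [321. 183.] mid [0.3636 0.2383 0.074 ] zmax 0.081
t 36.8 tcp [0.3645 0.2389 0.2503] yaw 38.1 q6 -0.34 tilt [ 0. -0.] F [0.5 0.  0.3] gap 0.50 gf 0
shift mm [  1.2  -1.6 176.3] frac [ 0.0016 -0.002   0.2203] rows>= 3.6725866366977735
turn z total frac 0.03 deg -0.2
turn z total frac -26.15 deg 179.8
```

```bash
python3 -m pendant '[[[0.0005,-0.001,0.045,0,0,0,0.5],[0,0,0.045,0,0,0,0.5],[0,0,0.045,0,0,0,0.5],[0,0,0.045,0,0,0,0.5],[0,0,0.039,0,0,0,0.5],[0,0,0,0,0,0,0.5],[0,0,0,0,0,0,0.5],[0,0,0,0,0,0,0],[0,0,0,0,0,0,0],[0,0,0,0,0,0,0],[0,0,0,0,0,0,0]]]' 40
python3 -m pendant '[[[0,0,-0.03,0,0,0,0],[0,0,-0.04,0,0,0,0],[0,0,-0.05,0,0,0,0],[0,0,-0.055,0,0,0,0],[0,0,0,0,0,0,0],[0,0,0,0,0,0,0]]]'
python3 -c "
from h import *
go([*v2w(.016,-.061),.22],37.9)"
```

```text
t: 37.9
tcp_pos: [0.3634, 0.2391, 0.0769]
tool_rot: [0.437, 0.899, 0.001, 0.001]
force: [-0.4, 0.9, 8.9]
finger_gap: 0.193
gripper_force: 39.4
t: 38.5
tcp_pos: [0.3625, 0.2389, 0.2166]
tool_rot: [0.437, 0.899, 0.001, 0.001]
force: [0.5, -0.6, -1.3]
finger_gap: 0.193
gripper_force: 39.8
t 38.5 tcp [0.3625 0.2389 0.2166] yaw 38.1 q6 -0.34 tilt [0.003 0.001] F [ 0.5 -0.6 -1.3] gap 0.19 gf 40
shift mm [-270.1  172.8   -2.6] frac [-0.3376  0.2159 -0.0033] rows>= 6.680079139230149
turn z total frac 0.03 deg -0.2
turn z total frac -26.15 deg 179.8
```

```bash
python3 -m pendant '[[[-0.0482,0,0,0,0,0,0],[-0.0482,0,0,0,0,0,0],[-0.0482,0,0,0,0,0,0],[-0.0482,0,0,0,0,0,0],[-0.0482,0,0,0,0,0,0],[-0.0482,0,0,0,0,0,0],[-0.0482,0,0,0,0,0,0],[0,0,0,0,0,0,0],[0,0.0432,0,0,0,0,0],[0,0.0432,0,0,0,0,0],[0,0.0432,0,0,0,0,0],[0,0.0432,0,0,0,0,0],[0,0.0432,0,0,0,0,0],[0,0,0,0,0,0,0],[0,0,0,0,0,0,0],[0,0,0,0,0,0,0]]]'
python3 -c "
from h import *
go([*v2w(.016,-.061),.181],37.9)"
```

```text
t: 40.1
tcp_pos: [0.6627, 0.1329, 0.2135]
tool_rot: [0.437, 0.899, -0.001, -0.002]
force: [-0.2, 0.6, -1.4]
finger_gap: 0.193
gripper_force: 39.8
t 40.1 tcp [0.6627 0.1329 0.2135] yaw 38.1 q6 -0.63 tilt [-0.005 -0.   ] F [-0.2  0.6 -1.4] gap 0.19 gf 40
shift mm [-1.4  2.2 32.5] frac [-0.0017  0.0027  0.0407] rows>= 0.6799518209663312
turn z total frac 0.03 deg -0.2
turn z total frac -26.15 deg 179.8
```

```bash
python3 -m pendant '[[[-0.001,0.001,0.02,0,0,0,0],[0,0,0.015,0,0,0,0],[0,0,0.004,0,0,0,0],[0,0,0.0025,0,0,0,0],[0,0,0,0,0,0,0],[0,0,0,0,0,0,0]]]' | grep -E "force|tcp"
python3 -m pendant '[[[0,0,0.002,0,0,0,0],[0,0,0.001,0,0,0,0],[0,0,0,0,0,0,0],[0,0,0,0,0,0,0]]]'  | grep -E "force|tcp"
python3 -c "
from h import *
go([*v2w(.016,-.061),.180],37.9)"
```

```text
tcp_pos: [0.6663, 0.1329, 0.1826]
force: [-0.0, 0.6, -1.2]
gripper_force: 40.0
tcp_pos: [0.6661, 0.133, 0.1799]
force: [-0.8, -0.9, -1.4]
gripper_force: 40.0
t 41.1 tcp [0.6661 0.133  0.1799] yaw 38.1 q6 -0.63 tilt [0. 0.] F [-0.8 -0.9 -1.4] gap 0.19 gf 40
shift mm [ 0.7 -0.7 -0.1] frac [ 0.0008 -0.0008 -0.0001] rows>= 0.019927803450503035
turn z total frac 0.03 deg -0.2
turn z total frac -26.15 deg 179.8
```

```bash
python3 -m pendant '[[[0,0,0.001,0,0,0,0],[0,0,0.001,0,0,0,0],[0,0,0,0,0,0,0],[0,0,0,0,0,0,0]]]'  | grep -E "force|tcp"
```

```text
tcp_pos: [0.6663, 0.1328, 0.1797]
force: [-1.7, -0.4, 5.8]
gripper_force: 40.6
```

```bash
python3 -m pendant '[[[0,0,0,0,0,0,0.5],[0,0,0,0,0,0,0.5],[0,0,0,0,0,0,0.5],[0,0,-0.03,0,0,0,0.5],[0,0,-0.05,0,0,0,0.5],[0,0,-0.04,0,0,0,0],[0,0,0,0,0,0,0]]]'
python3 - <<'E'
from h import *
w=knobs("wrist",.16,.19)
P=w["P"];q=w2v(P);z=P[...,2]
for n in("wrist","top"):
    s=w if n=="wrist" else snap("top"); P=s["P"];z=P[...,2];d=s["pixels"].max(2)<80
    k=d&(z>.165)&(z<.2)&(abs(P[...,0]-.597)<.06)&(abs(P[...,1]-.33)<.06)
    a=P[k]; print(n,k.sum())
    if k.sum()>10:
        print(np.percentile(a,[1,50,99],axis=0).round(4)); ys,xs=np.nonzero(k); print(xs.min(),xs.max(),ys.min(),ys.max())
        # fit head: histogram
        H,xe,ye=np.histogram2d(a[:,0],a[:,1],bins=[np.arange(.55,.65,.005),np.arange(.28,.38,.005)]); print(H.astype(int))
    if n=="top": save(s,"top2.png",(200,100,400,250),4)
go([*VO,.27],37.9)
E
```

```text
t: 42.2
tcp_pos: [0.6693, 0.1332, 0.2801]
tool_rot: [0.437, 0.899, 0.003, 0.005]
force: [0.0, 0.2, 1.4]
finger_gap: 0.165
gripper_force: 0.0
wrist 733 [321.  37.] mid [0.5942 0.2303 0.1725] zmax 0.184
wrist 468 [319. 127.] mid [0.6307 0.1817 0.1804] zmax 0.183
wrist 489 [317. 201.] mid [0.6664 0.133  0.1719] zmax 0.183
wrist 0
top 105
[[0.5871 0.3061 0.1656]
 [0.5966 0.3347 0.1726]
 [0.609  0.3511 0.1771]]
237 257 165 174
[[0 0 0 0 0 0 0 0 0 0 0 0 0 0 0 0 0 0 0]
 [0 0 0 0 0 0 0 0 0 0 0 0 0 0 0 0 0 0 0]
 [0 0 0 0 0 0 0 0 0 0 0 0 0 0 0 0 0 0 0]
 [0 0 0 0 0 0 0 0 0 0 0 0 0 0 0 0 0 0 0]
 [0 0 0 0 0 0 0 0 0 0 0 0 0 0 0 0 0 0 0]
 [0 0 0 0 0 0 0 0 0 0 0 0 0 0 0 0 0 0 0]
 [0 0 0 0 0 0 0 0 0 0 0 0 0 0 0 0 0 0 0]
 [0 0 0 0 0 0 0 0 0 0 1 4 4 1 0 0 0 0 0]
 [0 0 0 0 0 1 1 3 4 5 6 4 3 2 0 0 0 0 0]
 [0 0 0 0 1 3 5 3 5 4 4 4 4 3 1 0 0 0 0]
 [0 0 0 0 0 0 0 0 0 3 4 4 4 4 1 0 0 0 0]
 [0 0 0 0 0 0 0 0 0 0 1 2 5 1 0 0 0 0 0]
 [0 0 0 0 0 0 0 0 0 0 0 0 0 0 0 0 0 0 0]
 [0 0 0 0 0 0 0 0 0 0 0 0 0 0 0 0 0 0 0]
 [0 0 0 0 0 0 0 0 0 0 0 0 0 0 0 0 0 0 0]
 [0 0 0 0 0 0 0 0 0 0 0 0 0 0 0 0 0 0 0]
 [0 0 0 0 0 0 0 0 0 0 0 0 0 0 0 0 0 0 0]
 [0 0 0 0 0 0 0 0 0 0 0 0 0 0 0 0 0 0 0]
 [0 0 0 0 0 0 0 0 0 0 0 0 0 0 0 0 0 0 0]]
t 42.3 tcp [0.6663 0.133  0.2749] yaw 38.1 q6 -0.63 tilt [0.002 0.   ] F [0.2 0.7 0.3] gap 0.01 gf 0
shift mm [ 61.8 -16.6   4.8] frac [ 0.0773 -0.0208  0.0061] rows>= 1.3379107332697109
turn z total frac 0.03 deg -0.2
turn z total frac -26.15 deg 179.8
```

View pics/top2.png

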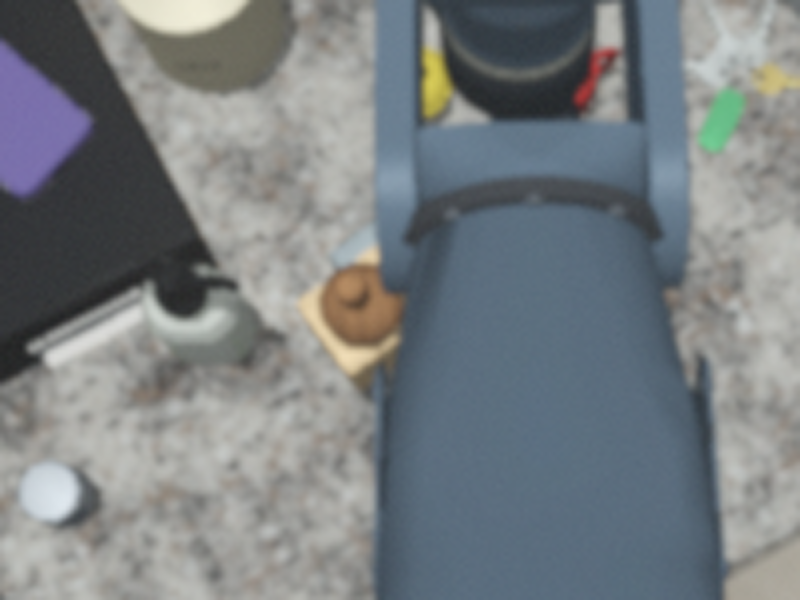

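Run:
```python
from h import *
import pickle
s=pickle.load(open("top0.pkl","rb"));P=s["P"];z=P[...,2]
k=(np.hypot(P[...,0]-.5975,P[...,1]-.34)<.16)&(z>.1)&(z<.6)
ys,xs=np.nonzero(k&(z>.19)); a=P[k&(z>.19)]; print(len(a), a.min(0) if len(a) else 0,a.max(0) if len(a) else 0)
k2=k&(np.hypot(P[...,0]-.5975,P[...,1]-.34)>.06); a=P[k2]; print(len(a), a.min(0),a.max(0))
go([.5975,.340,.27],37.9)
```

```text
431 [0.52172653 0.47330846 0.51763556] [0.55897791 0.49515603 0.59982206]
2973 [0.52172653 0.34746219 0.10004031] [0.7470457  0.49930125 0.59982206]
t 42.3 tcp [0.6663 0.133  0.2749] yaw 38.1 q6 -0.63 tilt [0.002 0.   ] F [0.2 0.7 0.3] gap 0.01 gf 0
shift mm [205.3  73.7   4.8] frac [0.2566 0.0921 0.006 ] rows>= 4.545394525477477
turn z total frac 0.03 deg -0.2
turn z total frac -26.15 deg 179.8
```

```bash
python3 -m pendant '[[[0.0428,0.0154,0,0,0,0,0],[0.0428,0.0154,0,0,0,0,0],[0.0428,0.0154,0,0,0,0,0],[0.0428,0.0154,0,0,0,0,0],[0.0428,0.0154,0,0,0,0,0],[0.0428,0.0154,0,0,0,0,0],[0,0,0,0,0,0,0],[0,0,0,0,0,0,0],[0,0,0,0,0,0,0]]]'
python3 - <<'E'
from h import *
s=snap("wrist"); P=s["P"];z=P[...,2];d=s["pixels"].max(2)<80
k=d&(z>.168)&(z<.185)&(abs(P[...,0]-.597)<.06)&(abs(P[...,1]-.33)<.06)
a=P[k]; print(k.sum(),np.percentile(a,[1,50,99],axis=0).round(4))
print(proj(s,[.5975,.34,.176])); save(s,"w6.png")
go([.5975,.340,.20],37.9)
E
```

```text
t: 43.2
tcp_pos: [0.5973, 0.3391, 0.2728]
tool_rot: [0.438, 0.899, -0.001, -0.001]
force: [-0.7, -0.2, -0.4]
finger_gap: 0.003
gripper_force: 0.0
929 [[0.589  0.3054 0.1685]
 [0.5979 0.3377 0.1747]
 [0.6093 0.3522 0.1778]]
[322.37246655 206.39292144]
t 43.2 tcp [0.5976 0.3388 0.2732] yaw 38.0 q6 -0.31 tilt [-0.002 -0.001] F [ 0.5 -1.5 -0.3] gap -0.00 gf 0
shift mm [ 1.   0.8 73.2] frac [0.0013 0.001  0.0915] rows>= 1.5250638200745168
turn z total frac 0.02 deg -0.1
turn z total frac -26.16 deg 179.9
```

View pics/w6.png

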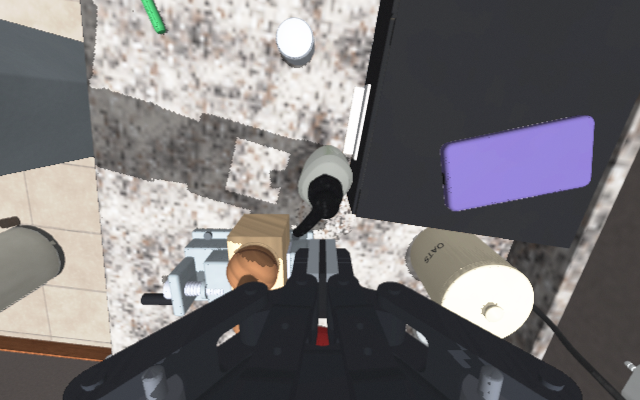

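```bash
python3 -m pendant '[[[0.001,0.001,0.05,0,0,0,0],[0,0,0.0415,0,0,0,0],[0,0,0,0,0,0,0],[0,0,0.005,0,0,0,0],[0,0,0.005,0,0,0,0],[0,0,0.005,0,0,0,0],[0,0,0.005,0,0,0,0],[0,0,0,0,0,0,0],[0,0,0,0,0,0,0]]]'
```

```text
t: 44.15
tcp_pos: [0.599, 0.3414, 0.1865]
tool_rot: [0.437, 0.899, 0.001, 0.002]
force: [1.5, -1.8, 6.0]
finger_gap: 0.001
gripper_force: 2.5
```

```bash
python3 -m pendant '[[[0,0,0.005,0,0,0,0],[0,0,0.004,0,0,0,0],[0,0,0,0,0,0,0],[0,0,0,0,0,0,0]]]' | grep -E "tcp|force"; python3 -m pendant '[[[0,0,0.003,0,0,0,0],[0,0,0,0,0,0,0],[0,0,0,0,0,0,0]]]' | grep -E "tcp|force"
```

```text
tcp_pos: [0.5991, 0.3414, 0.1806]
force: [1.6, -1.8, 10.0]
gripper_force: 5.2
tcp_pos: [0.5991, 0.3415, 0.1805]
force: [-1.4, -4.1, 18.9]
gripper_force: 9.5
```

Bottomed out (force rising with no travel). Release and back away.

```bash
python3 -m pendant '[[[0,0,0,0,0,0,0],[0,0,-0.02,0,0,0,0],[0,0,-0.04,0,0,0,0],[0,0,-0.06,0,0,0,0],[0,0,-0.02,0,0,0,0],[0.04,-0.04,0,0,0,0,0],[0.04,-0.04,0,0,0,0,0],[0.04,-0.04,0,0,0,0,0],[0.04,-0.04,0,0,0,0,0],[0,0,0,0,0,0,0],[0,0,0,0,0,0,0],[0,0,0,0,0,0,0]]]'
python3 - <<'E'
from h import *
s=knobs("top",.16,.19); save(s,"top3.png",(200,100,440,260),3)
P=s["P"];q=w2v(P);z=P[...,2]
k=(abs(q[...,0]-.01)<.07)&(abs(q[...,1])<.13)&(z>.105)&(z<.12)&(s["pixels"][...,0]>s["pixels"][...,2].astype(int)+25)
a=q[k].astype(np.float32); print("rest",cv2.minAreaRect(a))
d=s["pixels"].max(2)<80
k=d&(z>.165)&(z<.2)&(abs(P[...,0]-.597)<.03)&(abs(P[...,1]-.34)<.012); print("pump z",np.percentile(z[k],[50,98]))
print([v2w(.016,y).round(4) for y in(.059,-.001,-.061)])
E
```

```text
t: 46.05
tcp_pos: [0.4186, 0.3633, 0.2874]
tool_rot: [0.438, 0.899, 0.0, 0.0]
force: [-0.6, 0.6, 0.0]
finger_gap: -0.0
gripper_force: 0.0
top 54 [328. 143.] mid [0.6648 0.1323 0.1737] zmax 0.185
top 55 [308. 158.] mid [0.6277 0.1821 0.1739] zmax 0.184
top 57 [287. 173.] mid [0.5906 0.2311 0.1719] zmax 0.183
rest ((0.0157163068652153, -0.0008098259568214417), (0.18457767367362976, 0.059152208268642426), 89.55040740966797)
pump z [0.17158926 0.1766478 ]
[array([0.5914, 0.2278]), array([0.6283, 0.1804]), array([0.6651, 0.1331])]
```

View pics/top3.png

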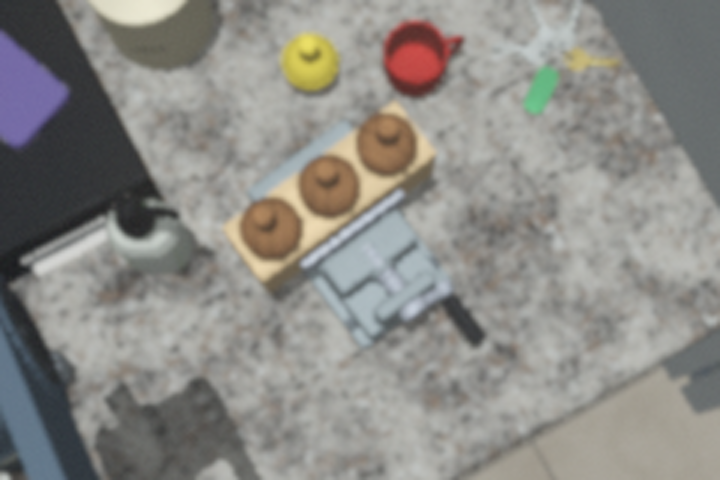

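All three pots sit upright in the rest, at (272,228), (328,185) and (387,143). The rest is clamped and square, the pump is back up, and the arm is clear.

```bash
python3 -c "
from station import job; print(job.sign_off())"
```

```text
the job is handed in; nothing more can be done
None
```

The job is handed in: the rest is clamped in the vise, all three pots sit upright in its seats, and the pump was pushed fully down and came back up; the sign-off returned no verdict.

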